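Uncover the batten corner and hold the square in it

ROBOT

A 6-joint arm with a two-finger parallel gripper is mounted at the origin on a cart in front of the work surface, level with it; the furniture and walls round the work are solid. World frame = base frame: x ahead of the robot, y to its left, z up, the work surface at z = 0. Lengths are in m, angles in rad, forces in N, time in s.
With the tool pointing down it reaches from about 0.425 to 0.95 m from the base axis. Payload 14.7 kg.
Tool frame: the origin (TCP) lies midway between the tips of the shut fingers; the grasp point (between the pads) lies 19 mm behind it; z points along the fingers, y is the direction in which the jaws open and shut (so a half turn about z gives the same grasp; the last joint's range is limited). The gripper opens to 85 mm and grips with 20 to 120 N. Pads are 22 mm wide; open, the fingers measure 114 mm over their backs; the gripper's body (76 mm by 85 mm) begins 54 mm behind the grasp point. The pads swing forward as they close: fully open they stand 13 mm farther back than shut.
Start: joints at [1.263, 0.48, 1.596, -0, 1.065, -0.047], TCP at [0.168, 0.628, 0.231] pointing down, gripper open.
Joint ranges: [-2.75, 2.75], [-0.82, 2.05], [0.23, 2.67], [-1.56, 4.7], [0.09, 2.69], [-2.92, 2.92]. Speed limits (rad/s): [1.89, 1.89, 2.39, 3.01, 3.01, 3.01].

INTERFACE

Orientations are given as a rotation vector (axis times angle).
In Python, from bench import manip gives the robot as it stands.
- The arm moves only by the shell command python3 -m inch 'ROWS' [FORCE]. ROWS is text: rows parted by semicolons, each of 7 numbers parted by spaces: the shift along the tool's x, y, z in m, then the turn, a rotation vector about the tool's x, y, z in rad, then the opening, from 0 (shut) to 1 (fully open). A call has 1 to 12 rows; each row is the pose to reach, as a shift and turn from the pose measured when the call began, along the tool's axes at that moment; what a row does not reach only later rows make up. A row lasts 1/10 s, in which the tool goes at most 50 mm and 8.59 degrees, less where a joint would pass 70% of its speed; a pose out of reach is approached as far as the arm can. A call with a gripper value outside its range is refused whole. The fingers move at their own pace and stop on an object; FORCE is the grip in N (left out, the last holds). Time passes only in rows, so rows that repeat a pose let the fingers close. It gives the time, the measured TCP pose, the force and the opening at its end, in the units of the state.
- manip.observe(): the state, without advancing time (a new reading comes with each control period).
- manip.read_camera(name): name is "scene" or "top"; returns the picture (420x560x3 uint8, blue, green, red); there is no depth.
- manip.get_calibration(name): a dict with "fx", "fy", "cx", "cy" (pixels), "k1" (the pictures are not rectified: a ray, as slopes to the right and down, at radius r is drawn at 1 + k1 r^2 times it, then the intrinsics apply), "xyz" and "attitude" of the camera in the world. Camera axes: x right, y down, z forward; pixel columns grow to the right and rows downward; lengths in m; the calibration is good to about 2 mm. A picture is of the moment at which its call begins. get_calibration takes no time and is no camera call.
- manip.hand_in(): hands the job in, once; it reports no verdict.
The state is a dict: "clock": time; "joint_positions": joint angles; "joint_vel": joint speeds; "effort": joint torques, N m; "tcp_pos": TCP position; "ee_rot": TCP orientation; "wrist_force": force on the tool from outside, world axes, zero at the start; "wrist_torque": the same for the moment, N m; "finger_gap": opening from 0.0 (shut) to 1.0 (fully open).
Only numpy, scipy, OpenCV 4.12 (cv2) and the standard library are available. Lean on these libraries where they do the work, as an engineer would, in place of code of your own. Each camera call takes 0.05 s, during which the arm holds its last target.

TASK

Lift the loose blue cover off the corner of the two battens and stand it on the open bench the same way up, clear of the battens. Then take the aluminium square by its wooden handle, lay it flat on the bench in the uncovered corner and press it in until its two outer faces lie flush against both battens, and finish while holding it there: do not let go, keep gripping it and pushing it firmly against both. Leave the wooden block, the roll of tape and the hammer where they are.

Things in the scene. Friction and masses are not known exactly. Their poses are not given: they have to be found in the camera images.
- corner: Two wooden battens screwed to the bench in an L, immovable. Origin: inner corner, at bench height. Far batten: 160 mm along -y, working face x = 0 (looks to -x). Left batten: 160 mm along -x, working face y = 0 (looks to -y). Each 26 mm wide, 24 mm high; outer corner of the L at +26, +26 mm. Work goes into the -x, -y quadrant
- far_batten: The far batten of the L (186 x 26 x 24 mm); same origin and axes as corner. Past its free end, towards the right edge of the bench (around x = 0.66, y = -0.06 m), the bench is clear for the cover
- left_batten: The left batten of the L (160 x 26 x 24 mm); same origin and axes as corner
- cover: Blue cover, 0.12 kg, loose over the corner, axes along corner's: 69 x 69 mm top plate, skirts outside the battens, 34 mm plug in the inner corner (2 mm play). Lift straight up 20 mm to free it. Stands flat by itself. Origin: centre of underside; at the start 8 mm above the bench, at x = y = -3.5 mm in corner's frame; 0 mm on the bench
- cover_grip (a point): Point in the grip of the blue cover, 40 mm straight above the cover's origin. The grip is an upright block in the middle of the top plate, 16 mm thick along the cover's x, 38 mm long along its y; it rises from 20 mm to 58 mm above the cover's underside
- square: Smooth aluminium square (metal friction 0.2), 0.3 kg, flat on the bench: two legs 110 mm long outside, 24 wide, 16 thick, a 12 mm brace across, a wooden handle on the brace. Origin: on the underside, under the handle. Outer faces at x = +45 and y = +45 mm; legs reach back to -65 mm. Seated, its axes lie along corner's: +x face on the far batten, +y face on the left one
- square_grip (a point): Point in the wooden handle of the square, 40 mm straight above the square's origin (z up). The handle is an upright block 16 mm thick along the direction half-way between the square's +x and +y axes, 46 mm long across that; it rises from 12 mm to 64 mm above the bench
- square_corner (a point): The outer corner of the square on its underside, at x = y = +45 mm from square's origin; goes to the origin of corner
- wood_block: Wooden setting block, 32 x 60 x 22 mm, bystander; origin at the centre of its underside
- tape_roll: Roll of masking tape, 93 mm across, 19 mm high, bystander; origin at the centre of its underside
- hammer: Small hammer lying on its side, 104 x 130 x 23 mm, bystander; origin at the centre of its underside

How it is judged:
By the outcome, as a careful person would: the job done as asked, in the order asked, and still so for the second after the job is handed in, while the arm keeps its last pose, push and grip.
It also fails if it takes over 54 s, if anything falls off the work surface, if the arm or the gripper's body presses on something with over 40 N, if the wrist force passes 120 N, or if a joint passes its speed limit or range.

## Working session

There is one attempt and no reset: what is moved stays moved. The work goes in short steps, Python scripts to look and compute and a shell command to move; the robot and the scene stay as the last step left them, time stands still between calls to the robot, and variables do not carry over. Pictures are saved under pics/ and viewed, and the job is handed in when it is done.

```bash
ls; mkdir -p pics; python3 - <<'E'
from bench import manip
import cv2
s=manip.observe()
for k,v in s.items(): print(k,v)
for n in("scene","top"):
    cv2.imwrite(f"pics/{n}0.png",manip.read_camera(n)); print(manip.get_calibration(n))
E
```

```text
pics
clock 0.0
joint_positions [ 1.26343479e+00  4.80805238e-01  1.59686405e+00 -2.35972638e-05
  1.06511017e+00 -4.66289135e-02]
joint_vel [-0.0012949   0.00042556  0.00075332  0.00036402  0.00082456 -0.00025655]
effort [ 4.70883642e-04 -9.50646758e+01 -4.30202222e+01  6.03320188e-06
  1.17867213e-02  4.86421357e-05]
tcp_pos [0.16744374 0.6276386  0.23069332]
ee_rot [-4.08356313e-01 -3.11474892e+00  1.84069284e-03]
wrist_force [-0.23249594 -0.81973563  0.42338975]
wrist_torque [-0.00724468  0.03286651  0.006114  ]
finger_gap 0.9966911643648656
{'fx': 434.90878536079003, 'fy': 434.90878536079003, 'cx': 279.54456053932836, 'cy': 211.85465642412663, 'k1': -0.10056488147080601, 'xyz': array([ 0.21565296, -0.27967322,  0.68062715]), 'attitude': array([-2.23985929,  0.80133007, -0.31199028])}
{'fx': 434.39448341012206, 'fy': 434.39448341012206, 'cx': 283.64462028742173, 'cy': 208.4657539172154, 'k1': 0.04227518913602546, 'xyz': array([0.44423638, 0.24677694, 1.00802614]), 'attitude': array([-2.15026193,  2.16102586, -0.20308293])}
```

View pics/scene0.png

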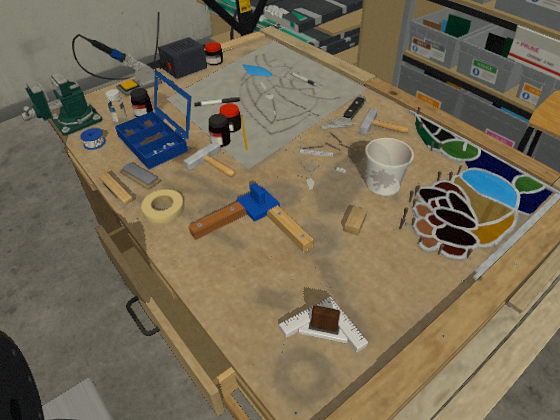

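View pics/top0.png

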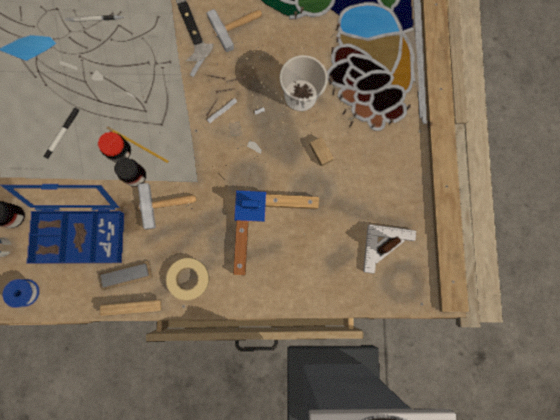

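The top view shows the cover at about (250,206), the far batten running right to (318,202), the left batten running down to (240,274), and the square at about (388,245). I'll enlarge these areas.

```bash
python3 - <<'E'
import cv2
t=cv2.imread("pics/top0.png"); s=cv2.imread("pics/scene0.png")
cv2.imwrite("pics/c1.png",cv2.resize(t[180:280,220:330],None,fx=6,fy=6,interpolation=cv2.INTER_CUBIC))
cv2.imwrite("pics/c2.png",cv2.resize(t[210:285,350:430],None,fx=8,fy=8,interpolation=cv2.INTER_CUBIC))
cv2.imwrite("pics/c3.png",cv2.resize(s[170:260,180:320],None,fx=5.5,fy=5.5,interpolation=cv2.INTER_CUBIC))
cv2.imwrite("pics/c4.png",cv2.resize(s[285:360,270:380],None,fx=7,fy=7,interpolation=cv2.INTER_CUBIC))
E
```

```text
(no output)
```

View pics/c1.png

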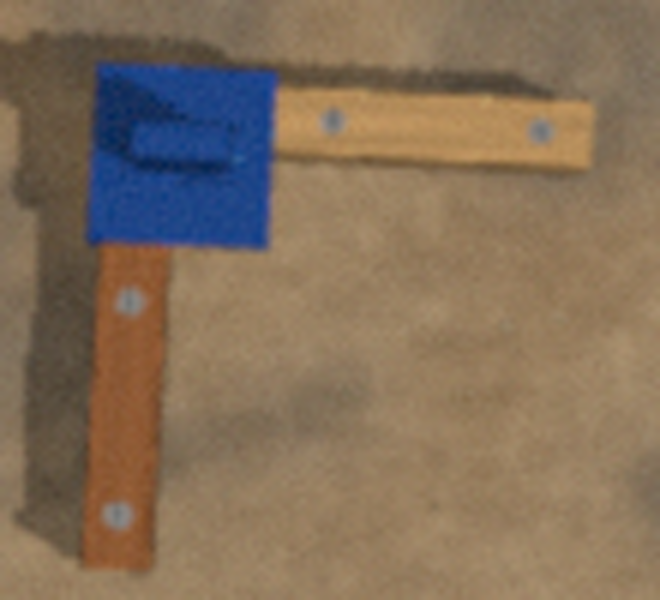

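View pics/c2.png

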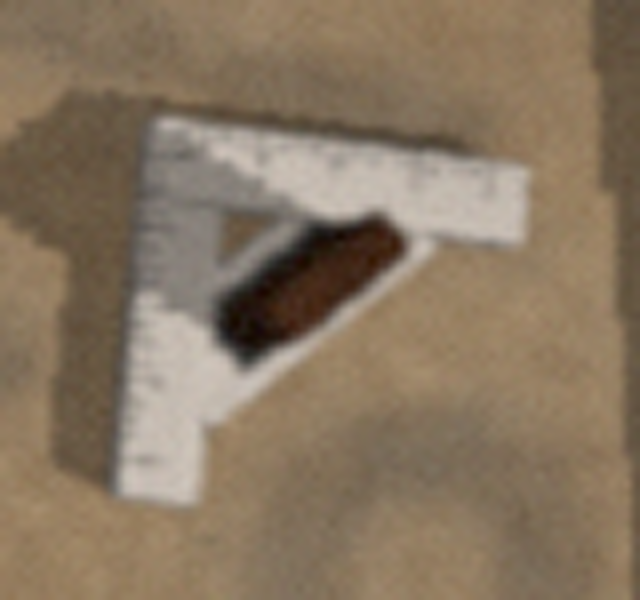

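View pics/c3.png

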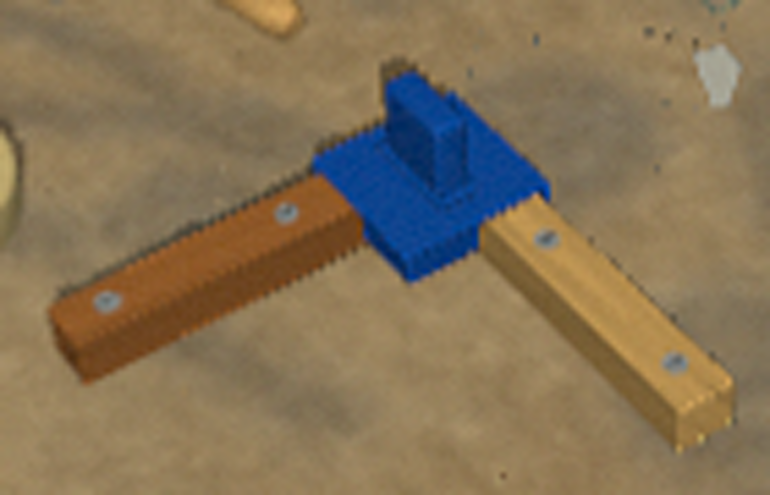

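View pics/c4.png

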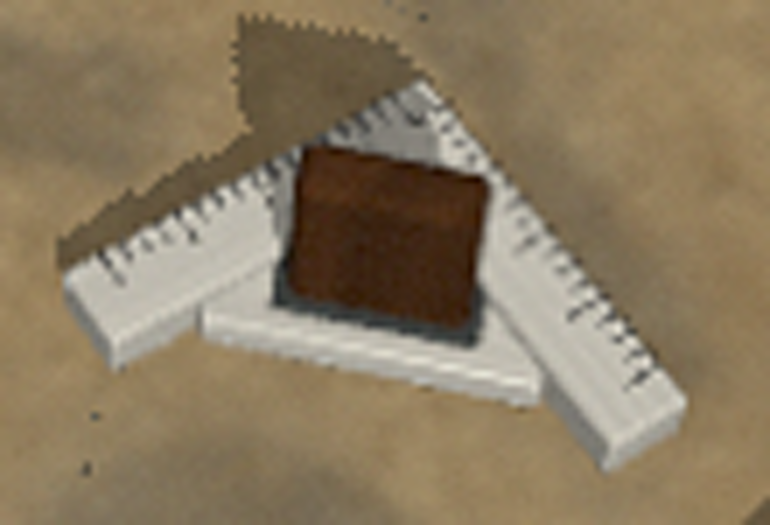

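```bash
cat > h.py <<'E'
import numpy as np
from scipy.optimize import least_squares
from scipy.spatial.transform import Rotation as R
from bench import manip
C={n:manip.get_calibration(n) for n in("scene","top")}
def proj(n,P):
    c=C[n]; p=R.from_rotvec(c["attitude"]).inv().apply(np.atleast_2d(P)-c["xyz"])
    s=p[:,:2]/p[:,2:]; s=s*(1+c["k1"]*(s**2).sum(1,keepdims=True))
    return s*[c["fx"],c["fy"]]+[c["cx"],c["cy"]]
def cr(p,f,x0,y0): return (np.array(p)+.5)/f-.5+np.array([x0,y0])
def fit(obs,x0):
    # obs: list of (cam, (x,y,z) mm in object, (u,v))
    def res(q,full=True):
        r=[]
        for n in C:
            o=[a for a in obs if a[0]==n]
            if not o: continue
            L=np.array([a[1] for a in o])/1000.; W=R.from_euler('z',q[2]).apply(L)+[q[0],q[1],0]
            r.append(proj(n,W)-np.array([a[2] for a in o]))
        return np.concatenate(r).ravel()
    s=least_squares(res,x0,loss='soft_l1'); return s.x,res(s.x).reshape(-1,2)
def aim(pos,yaw):
    """shift and turn, tool axes, to reach TCP pos, tool down with tool x... yaw=angle of jaw axis (mod pi)"""
    s=manip.observe(); r=R.from_rotvec(s["ee_rot"]); M=r.as_matrix()
    best=None
    for k in(0,1):
        y=np.array([np.cos(yaw+k*np.pi),np.sin(yaw+k*np.pi),0]); z=np.array([0,0,-1.]); x=np.cross(y,z)
        t=(r.inv()*R.from_matrix(np.c_[x,y,z])).as_rotvec()
        print("shift",np.round(M.T@(np.array(pos)-s["tcp_pos"]),4),"turn",np.round(t,4))
    print("tcp",s["tcp_pos"].round(4),"j6",s["joint_positions"][5].round(3),"clk",s["clock"],"F",s["wrist_force"].round(1),"gap",round(s["finger_gap"],3),"jaw yaw",round(np.arctan2(M[1,1],M[0,1]),4),"tilt",M[:,2].round(4))
E
python3 - <<'E'
from h import *
t1=lambda *p:cr(p,6,220,180); t2=lambda *p:cr(p,8,350,210); s3=lambda *p:cr(p,5.5,180,170); s4=lambda *p:cr(p,7,270,285)
b=[("top",(-160,26,24),t1(85,567)),("top",(-160,0,24),t1(154,570)),("top",(26,-160,24),t1(594,100)),("top",(0,-160,24),t1(590,168)),
("scene",(-160,26,24),s3(50,311)),("scene",(-160,0,0),s3(87,383)),("scene",(0,-160,24),s3(678,403)),("scene",(26,-160,24),s3(733,380)),("scene",(0,-160,0),s3(681,450))]
c=[("top",(38-3.5-3.5+0*i,0,0),0) for i in ()]
for (sx,sy),p in {(1,1):(97,62),(1,-1):(277,70),(-1,-1):(268,248),(-1,1):(88,243)}.items(): c.append(("top",(34.5*sx,34.5*sy,28),t1(*p)))
for (sx,sy),p in {(-1,1):(313,160),(-1,-1):(408,258),(1,-1):(550,185)}.items(): c.append(("scene",(34.5*sx,34.5*sy,28),s3(*p)))
q=[("top",(x,y,16),t2(*p)) for (x,y),p in {(45,45):(152,118),(45,-65):(530,165),(21,-65):(525,242),(-65,45):(115,495),(-65,21):(200,505)}.items()]
q+=[("scene",(x,y,16),s4(*p)) for (x,y),p in {(45,45):(425,82),(-65,45):(63,277),(-65,21):(115,342),(45,-65):(687,402),(21,-65):(605,440)}.items()]
for nm,o in(("corner",b),("cover",c),("square",q)):
    for sub in (o,[a for a in o if a[0]=="top"],[a for a in o if a[0]=="scene"]):
        x,r=fit(sub,[.5,.2,0]); print(nm,x.round(4),np.sqrt((r**2).mean()).round(2))
    print(fit(o,[.5,.2,0])[1].round(1).tolist())
E
```

```text
corner [ 0.6079  0.2946 -0.0458] 0.66
corner [ 0.6083  0.2935 -0.0468] 0.3
corner [ 0.6082  0.2959 -0.0469] 0.72
[[-0.6, -0.9], [0.3, 1.1], [0.8, 1.3], [1.0, -0.4], [0.0, 0.5], [-0.8, 0.4], [-0.6, 0.4], [-0.4, -0.1], [0.0, -0.3]]
cover [ 0.6043  0.2902 -0.0454] 0.29
cover [ 0.6045  0.2905 -0.0419] 0.16
cover [ 0.6038  0.2893 -0.0555] 0.28
[[-0.4, -0.2], [-0.1, -0.1], [0.5, -0.6], [0.1, 0.2], [0.2, 0.1], [0.3, 0.3], [-0.1, -0.1]]
square [ 0.5114 -0.0212 -0.1354] 0.62
square [ 0.5124 -0.0213 -0.132 ] 0.24
square [ 0.5106 -0.0214 -0.1398] 0.72
[[-0.1, -1.3], [-0.1, -1.0], [-0.2, 0.3], [0.8, -0.7], [1.2, 0.9], [0.0, -0.2], [0.1, 0.2], [-0.1, 0.9], [0.0, 0.5], [-0.1, 0.6]]
```

```bash
python3 - <<'E'
from h import *
aim([.6043,.2902,.18],-.045)
E
```

```text
shift [-0.5091 -0.2134  0.0509] turn [-1.000e-03  7.000e-04  1.355e+00]
shift [-0.5091 -0.2134  0.0509] turn [-8.0000e-04 -1.1000e-03 -1.7866e+00]
tcp [0.1675 0.6277 0.2307] j6 -0.047 clk 0.1 F [0.7 0.7 0.3] gap 1.002 jaw yaw 1.31 tilt [-3.0e-04 -1.1e-03 -1.0e+00]
```

```bash
python3 -m inch '-0.042 -0.018 0 0 0 0.113 1; -0.085 -0.036 0 0 0 0.226 1; -0.127 -0.053 0 0 0 0.339 1; -0.170 -0.071 0 0 0 0.452 1; -0.212 -0.089 0 0 0 0.565 1; -0.255 -0.107 0 0 0 0.678 1; -0.297 -0.124 0 0 0 0.79 1; -0.339 -0.142 0 0 0 0.9 1; -0.382 -0.16 0 0 0 1.016 1; -0.424 -0.178 0 0 0 1.13 1; -0.466 -0.196 0 0 0 1.242 1; -0.509 -0.2134 0.02 0 0 1.355 1' && python3 - <<'E'
from h import *
aim([.6043,.2902,.036],-.045)
E
```

```text
clock: 1.3
tcp_pos: [0.6064, 0.2896, 0.2131]
ee_rot: [2.275, 2.164, 0.004]
wrist_force: [1.1, 1.7, -0.2]
finger_gap: 1.001
shift [ 0.0004 -0.0027  0.1771] turn [ 0.0031 -0.0006 -0.0047]
shift [ 0.0004 -0.0027  0.1771] turn [-9.0000e-04 -4.9000e-03  3.1368e+00]
tcp [0.6064 0.2896 0.2131] j6 0.451 clk 1.3 F [ 1.1  1.7 -0.2] gap 1.001 jaw yaw -0.0497 tilt [ 3.1e-03  5.0e-04 -1.0e+00]
```

```bash
python3 -m inch '0 -0.0015 0.035 0.003 0 -0.005 1; 0 -0.0025 0.07 0.003 0 -0.005 1; 0 -0.0025 0.1 0.003 0 -0.005 1; 0 -0.0025 0.125 0.003 0 -0.005 1; 0 -0.0025 0.125 0.003 0 -0.005 1' && python3 - <<'E'
from h import *
import cv2
aim([.6043,.2902,.036],-.045)
i=manip.read_camera("scene"); cv2.imwrite("pics/d1.png",cv2.resize(i[130:270,150:350],None,fx=4,fy=4))
E
```

```text
clock: 1.8
tcp_pos: [0.6019, 0.2887, 0.0843]
ee_rot: [-2.269, -2.169, 0.008]
wrist_force: [-1.4, -0.4, 0.4]
finger_gap: 1.001
shift [0.0017 0.0026 0.0483] turn [-0.0055  0.0021  0.0002]
shift [0.0017 0.0026 0.0483] turn [-0.0033 -0.0087 -3.1414]
tcp [0.6019 0.2887 0.0843] j6 0.446 clk 1.8 F [-1.4 -0.4  0.4] gap 1.001 jaw yaw -0.0448 tilt [-0.0056 -0.0018 -1.    ]
```

View pics/d1.png

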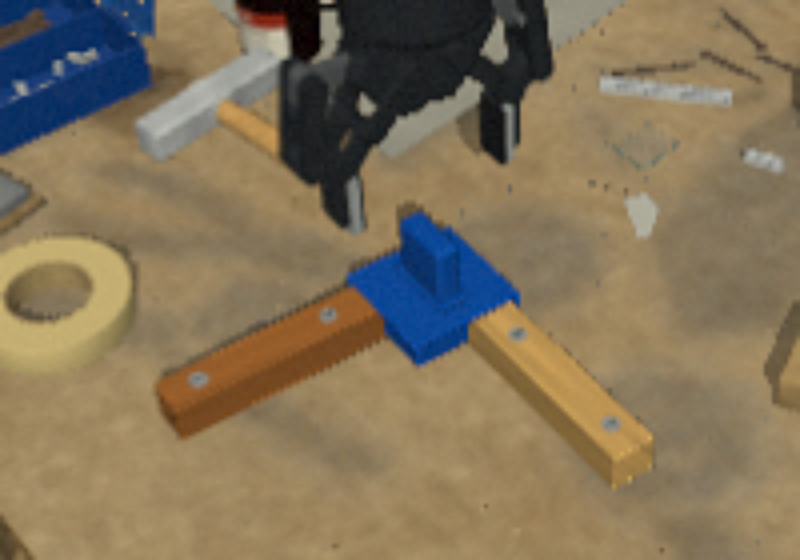

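The jaws at (340,200) and (500,140) straddle the blue grip at (430,255). I'll go down and close.

```bash
python3 -m inch '0.0017 0.0026 0.025 -0.0055 0.002 0 1; 0.0017 0.0026 0.048 -0.0055 0.002 0 1; 0.0017 0.0026 0.048 -0.0055 0.002 0 0.6; 0.0017 0.0026 0.048 -0.0055 0.002 0 0.3; 0.0017 0.0026 0.048 -0.0055 0.002 0 0; 0.0017 0.0026 0.048 -0.0055 0.002 0 0; 0.0017 0.0026 0.048 -0.0055 0.002 0 0; 0.0017 0.0026 0.048 -0.0055 0.002 0 0; 0.0017 0.0026 0.048 -0.0055 0.002 0 0; 0.0017 0.0026 0.048 -0.0055 0.002 0 0' 30 && python3 - <<'E'
from h import *
import cv2
aim([.6043,.2902,.036],-.045)
i=manip.read_camera("scene"); cv2.imwrite("pics/d2.png",cv2.resize(i[130:270,150:350],None,fx=4,fy=4))
E
```

```text
clock: 2.85
tcp_pos: [0.6058, 0.2911, 0.0398]
ee_rot: [2.27, 2.17, 0.005]
wrist_force: [-3.9, -0.1, 9.7]
finger_gap: 0.18
shift [-0.0009 -0.0015  0.0038] turn [ 0.0031 -0.0017  0.    ]
shift [-0.0009 -0.0015  0.0038] turn [ 2.6000e-03  4.8000e-03 -3.1416e+00]
tcp [0.6058 0.2911 0.0398] j6 0.447 clk 2.85 F [-3.9 -0.1  9.7] gap 0.18 jaw yaw -0.045 tilt [ 0.0032  0.0015 -1.    ]
```

View pics/d2.png

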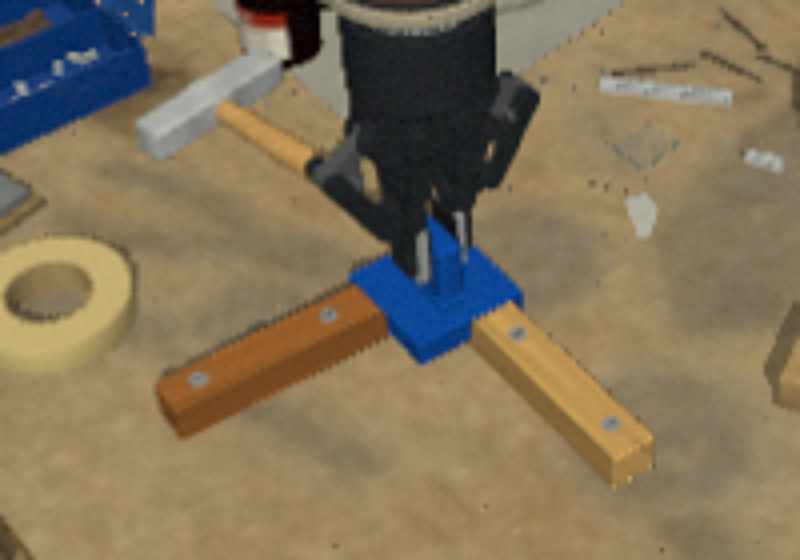

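Gripped (the opening matches 16 mm). Lifting straight up.

```bash
python3 -m inch '0 0 -0.004 0 0 0 0; 0 0 -0.012 0 0 0 0; 0 0 -0.022 0 0 0 0; 0 0 -0.034 0 0 0 0; 0 0 -0.05 0 0 0 0; 0 0 -0.07 0 0 0 0; 0 0 -0.07 0 0 0 0; 0 0 -0.07 0 0 0 0' 30 && python3 - <<'E'
from h import *
import cv2
aim([.66,-.06,.11],-.045)
i=manip.read_camera("scene"); cv2.imwrite("pics/d3.png",cv2.resize(i[100:310,150:430],None,fx=2.8,fy=2.8))
E
```

```text
clock: 3.7
tcp_pos: [0.606, 0.2911, 0.1107]
ee_rot: [2.27, 2.17, 0.007]
wrist_force: [-0.6, -0.7, -1.6]
finger_gap: 0.184
shift [-3.483e-01  6.980e-02  2.000e-04] turn [ 0.0044 -0.0023  0.    ]
shift [-3.483e-01  6.980e-02  2.000e-04] turn [ 0.0036  0.0069 -3.1416]
tcp [0.606  0.2911 0.1107] j6 0.448 clk 3.7 F [-0.6 -0.7 -1.6] gap 0.184 jaw yaw -0.045 tilt [ 0.0045  0.0021 -1.    ]
```

View pics/d3.png

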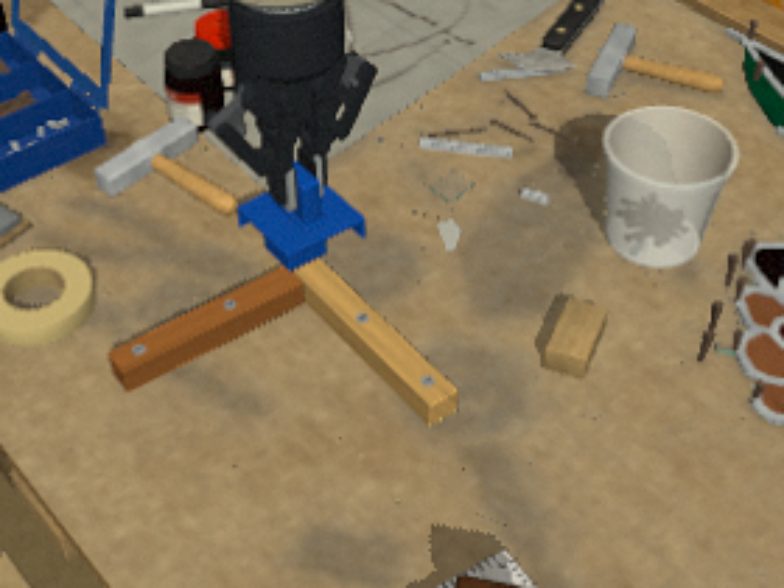

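```bash
python3 -m inch '-0.029 0.006 0 0.004 -0.002 0 0; -0.065 0.013 0 0.004 -0.002 0 0; -0.105 0.021 0 0.004 -0.002 0 0; -0.145 0.029 0 0.004 -0.002 0 0; -0.185 0.037 0 0.004 -0.002 0 0; -0.225 0.045 0 0.004 -0.002 0 0; -0.265 0.053 0 0.004 -0.002 0 0; -0.3 0.06 0 0.004 -0.002 0 0; -0.33 0.066 0 0.004 -0.002 0 0; -0.348 0.07 0 0.004 -0.002 0 0; -0.348 0.07 0 0.004 -0.002 0 0; -0.348 0.07 0 0.004 -0.002 0 0' && python3 - <<'E'
from h import *
import cv2
aim([.66,-.06,.032],-.045)
print(proj("top",[[.66,-.06,0],[.66,-.1,0]]))
i=manip.read_camera("top"); cv2.imwrite("pics/e1.png",cv2.resize(i[100:310,200:480],None,fx=2.8,fy=2.8))
E
```

```text
clock: 4.95
tcp_pos: [0.6593, -0.0596, 0.1089]
ee_rot: [-2.271, -2.169, 0.002]
wrist_force: [-0.6, 0.1, -1.9]
finger_gap: 0.185
shift [-0.0004  0.0008  0.0769] turn [-0.0019 -0.0001 -0.0006]
shift [-0.0004  0.0008  0.0769] turn [-1.0000e-04  3.0000e-03  3.1409e+00]
tcp [ 0.6593 -0.0596  0.1089] j6 -0.09 clk 4.95 F [-0.6  0.1 -1.9] gap 0.185 jaw yaw -0.0456 tilt [-1.9e-03  2.0e-04 -1.0e+00]
[[397.84809306 184.06898475]
 [414.56611656 184.03767627]]
```

View pics/e1.png

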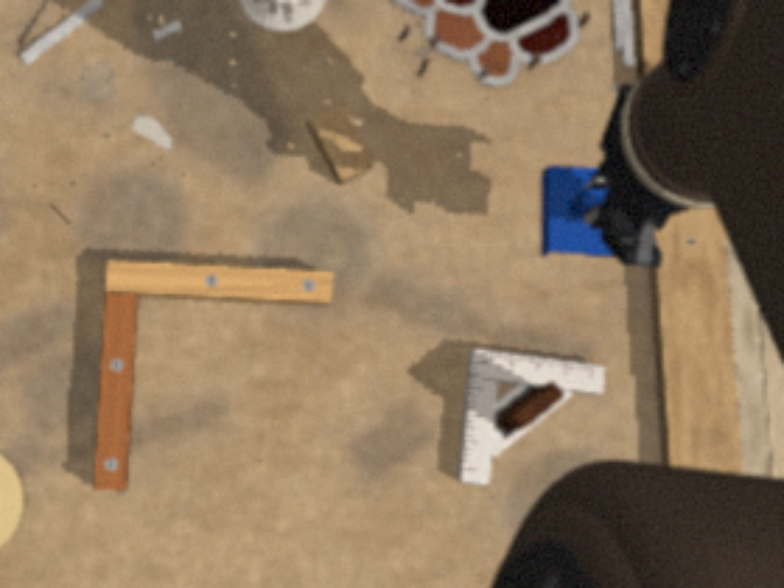

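Cover clear of everything; its place at full-frame (398,184) is open bench. I'll lower it.

```bash
python3 -m inch '-0.003 0 0.02 -0.002 0 0 0; -0.006 0 0.045 -0.002 0 0 0; -0.008 0 0.062 -0.002 0 0 0; -0.008 0 0.069 -0.002 0 0 0; -0.008 0 0.073 -0.002 0 0 0; -0.008 0 0.075 -0.002 0 0 0; -0.008 0 0.077 -0.002 0 0 0; -0.008 0 0.077 -0.002 0 0 0' && python3 - <<'E'
from h import *
aim([.66,-.052,.032],-.045)
E
```

```text
clock: 5.8
tcp_pos: [0.6591, -0.0669, 0.0325]
ee_rot: [2.27, 2.171, 0.001]
wrist_force: [0.5, -0.1, -1.4]
finger_gap: 0.178
shift [0.015  0.0002 0.0005] turn [0.0009 0.     0.0003]
shift [0.015  0.0002 0.0005] turn [-0.0000e+00  1.3000e-03 -3.1413e+00]
tcp [ 0.6591 -0.0669  0.0325] j6 -0.102 clk 5.8 F [ 0.5 -0.1 -1.4] gap 0.178 jaw yaw -0.0447 tilt [ 9.e-04 -1.e-04 -1.e+00]
```

```bash
python3 -m inch '0.004 0 0 0 0 0 0; 0.008 0 0 0 0 0 0; 0.008 0 0.002 0 0 0 0; 0.008 0 0.003 0 0 0 0; 0.008 0 0.003 0 0 0 0' && python3 - <<'E'
from h import *
import cv2
aim([.66,-.052,.032],-.045)
i=manip.read_camera("scene"); cv2.imwrite("pics/f1.png",cv2.resize(i[160:370,250:530],None,fx=2.8,fy=2.8))
E
```

```text
clock: 6.3
tcp_pos: [0.6599, -0.0583, 0.0315]
ee_rot: [2.27, 2.17, 0.003]
wrist_force: [-7.6, 5.4, 29.3]
finger_gap: 0.181
shift [ 0.0063 -0.0002 -0.0005] turn [ 0.002  -0.0004  0.0004]
shift [ 0.0063 -0.0002 -0.0005] turn [ 6.0000e-04  3.1000e-03 -3.1412e+00]
tcp [ 0.6599 -0.0583  0.0315] j6 -0.09 clk 6.3 F [-7.6  5.4 29.3] gap 0.181 jaw yaw -0.0446 tilt [ 2.e-03  3.e-04 -1.e+00]
```

View pics/f1.png

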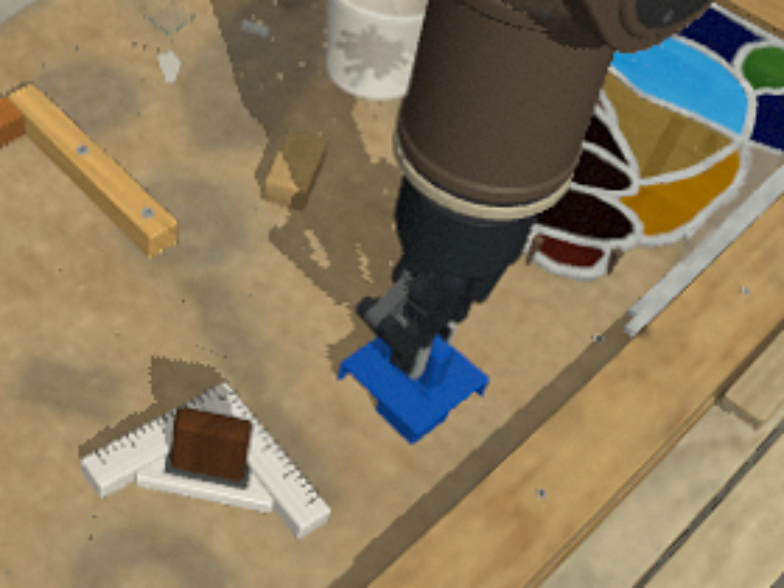

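On the bench (29 N up). I'll relax and let go, then back straight up.

```bash
python3 -m inch '0 0 0.0005 0 0 0 0; 0 0 0 0 0 0 0.2; 0 0 0 0 0 0 0.35; 0 0 0 0 0 0 0.6; 0 0 0 0 0 0 0.6;0 0 -0.01 0 0 0 0.6; 0 0 -0.03 0 0 0 0.8; 0 0 -0.06 0 0 0 1; 0 0 -0.1 0 0 0 1; 0 0 -0.12 0 0 0 1; 0 0 -0.12 0 0 0 1' && python3 - <<'E'
from h import *
import cv2
aim([.512,-.0213,.12],.652)
i=manip.read_camera("scene"); cv2.imwrite("pics/f2.png",cv2.resize(i[160:370,250:530],None,fx=2.8,fy=2.8))
cv2.imwrite("pics/f3.png",manip.read_camera("top"))
E
```

```text
clock: 7.45
tcp_pos: [0.6617, -0.0586, 0.1557]
ee_rot: [2.266, 2.167, 0.008]
wrist_force: [0.2, -0.3, 0.3]
finger_gap: 0.996
shift [ 0.0306 -0.1515  0.0345] turn [ 0.0074  0.0029 -0.6967]
shift [ 0.0306 -0.1515  0.0345] turn [ 0.0037 -0.0095  2.4449]
tcp [ 0.6617 -0.0586  0.1557] j6 -0.09 clk 7.45 F [ 0.2 -0.3  0.3] gap 0.996 jaw yaw -0.0447 tilt [ 7.8e-03 -5.0e-04 -1.0e+00]
```

View pics/f2.png

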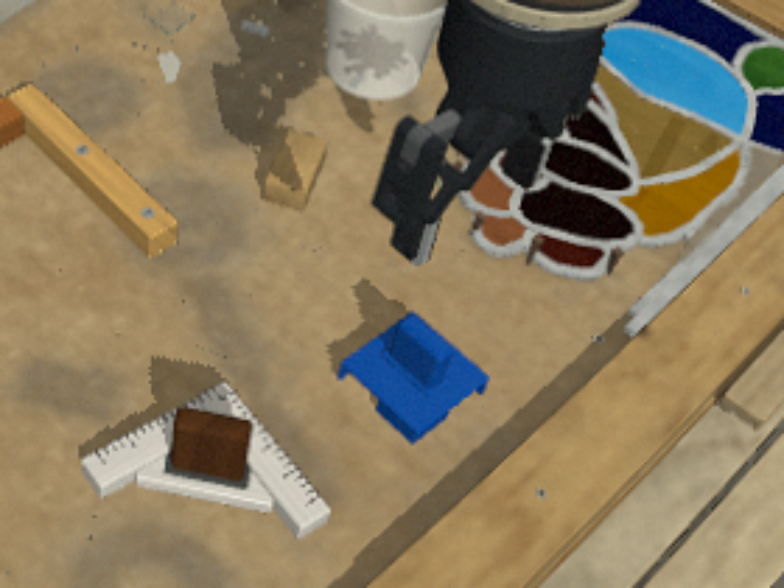

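View pics/f3.png

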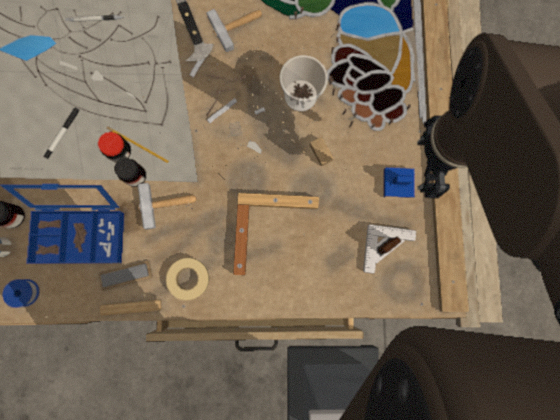

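The cover stands upright at crop (412,375), and the grip, plug and skirts look level. Corner is uncovered. I'll re-measure the corner from this picture, and move over the square.

```bash
python3 -m inch '0.004 -0.02 0 0.003 0.001 -0.1 1; 0.008 -0.04 0 0.007 0.003 -0.2 1; 0.014 -0.07 0 0.007 0.003 -0.32 1; 0.02 -0.1 0.005 0.007 0.003 -0.45 1; 0.026 -0.13 0.015 0.007 0.003 -0.58 1; 0.0306 -0.1515 0.03 0.007 0.003 -0.6967 1; 0.0306 -0.1515 0.0345 0.007 0.003 -0.6967 1; 0.0306 -0.1515 0.0345 0.007 0.003 -0.6967 1; 0.0306 -0.1515 0.0345 0.007 0.003 -0.6967 1' && python3 - <<'E'
from h import *
import cv2
aim([.512,-.0213,.025],.652)
t=cv2.imread("pics/f3.png")
cv2.imwrite("pics/g1.png",cv2.resize(t[185:285,225:325],None,fx=6,fy=6,interpolation=cv2.INTER_CUBIC))
i=manip.read_camera("scene"); cv2.imwrite("pics/g2.png",cv2.resize(i[190:390,240:500],None,fx=3,fy=3))
E
```

```text
clock: 8.45
tcp_pos: [0.5108, -0.0212, 0.1172]
ee_rot: [-1.394, -2.811, 0.002]
wrist_force: [-0.4, -0.3, 0.4]
finger_gap: 1.001
shift [-0.0011  0.0012  0.0922] turn [-0.0027 -0.0032 -0.0017]
shift [-0.0011  0.0012  0.0922] turn [-0.005   0.0043  3.1399]
tcp [ 0.5108 -0.0212  0.1172] j6 -0.752 clk 8.45 F [-0.4 -0.3  0.4] gap 1.001 jaw yaw 0.6503 tilt [-4.1e-03  9.0e-04 -1.0e+00]
```

View pics/g1.png

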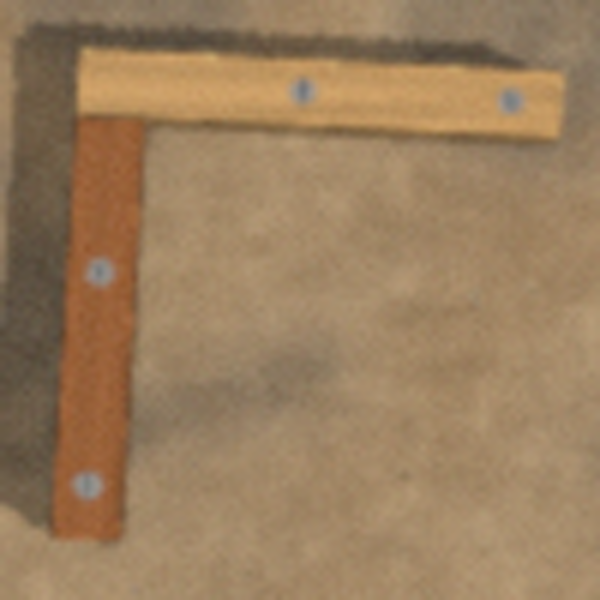

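View pics/g2.png

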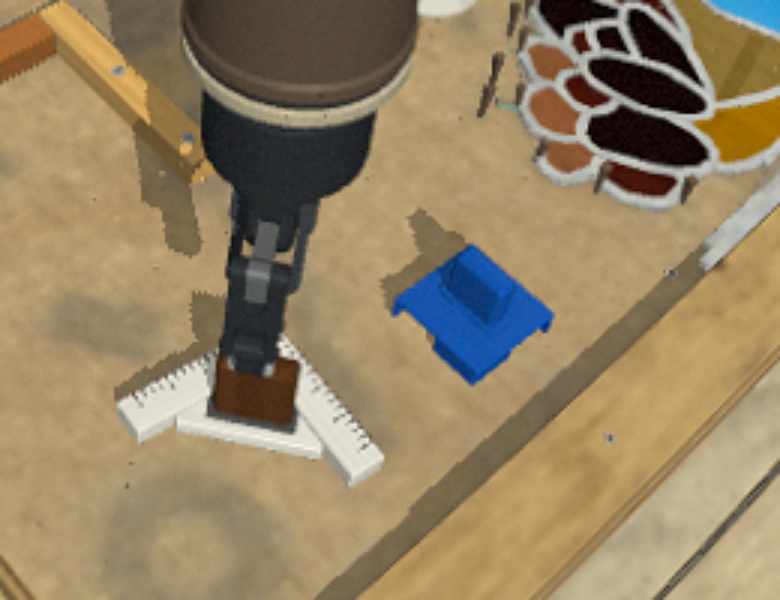

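The jaws straddle the handle, seen edge-on at (255,370). Down and close. The corner crop gives inner corner ≈(143,120), ends (562,70), (556,137), (52,537), (122,540).

```bash
python3 -m inch '-0.001 0.001 0.03 -0.003 -0.003 -0.002 1; -0.001 0.001 0.06 -0.003 -0.003 -0.002 1; -0.001 0.001 0.08 -0.003 -0.003 -0.002 1; -0.001 0.001 0.091 -0.003 -0.003 -0.002 1; -0.001 0.001 0.091 -0.003 -0.003 -0.002 0.6; -0.001 0.001 0.091 -0.003 -0.003 -0.002 0.3; -0.001 0.001 0.091 -0.003 -0.003 -0.002 0; -0.001 0.001 0.091 -0.003 -0.003 -0.002 0; -0.001 0.001 0.091 -0.003 -0.003 -0.002 0; -0.001 0.001 0.091 -0.003 -0.003 -0.002 0; -0.001 0.001 0.091 -0.003 -0.003 -0.002 0' 80 && python3 - <<'E'
from h import *
import cv2
aim([.512,-.0213,.025],.652)
t1=lambda *p:cr(p,6,225,185)
b=[("top",(-160,26,24),t1(52,537)),("top",(-160,0,24),t1(122,540)),("top",(26,-160,24),t1(562,70)),("top",(0,-160,24),t1(556,135)),("top",(0,0,24),t1(143,120)),("top",(26,26,24),t1(80,47))]
print(fit(b,[.6,.29,0]))
i=manip.read_camera("scene"); cv2.imwrite("pics/g3.png",cv2.resize(i[190:390,240:500],None,fx=3,fy=3))
E
```

```text
clock: 9.6
tcp_pos: [0.5126, -0.0214, 0.0272]
ee_rot: [1.391, 2.815, 0.001]
wrist_force: [-1.0, 0.2, 10.5]
finger_gap: 0.178
shift [ 0.0005 -0.0004  0.0022] turn [0.0016 0.0011 0.0007]
shift [ 0.0005 -0.0004  0.0022] turn [-1.7000e-03  2.5000e-03 -3.1409e+00]
tcp [ 0.5126 -0.0214  0.0272] j6 -0.754 clk 9.6 F [-1.   0.2 10.5] gap 0.178 jaw yaw 0.6527 tilt [ 1.9e-03  1.0e-04 -1.0e+00]
(array([ 0.60826904,  0.29439999, -0.04531816]), array([[-0.18606583,  0.29024393],
       [-0.16780737,  0.2230304 ],
       [ 0.04835297, -0.253477  ],
       [ 0.76042605,  0.01887027],
       [-0.01692887, -0.44463153],
       [-0.27938313,  0.08859746]]))
```

View pics/g3.png

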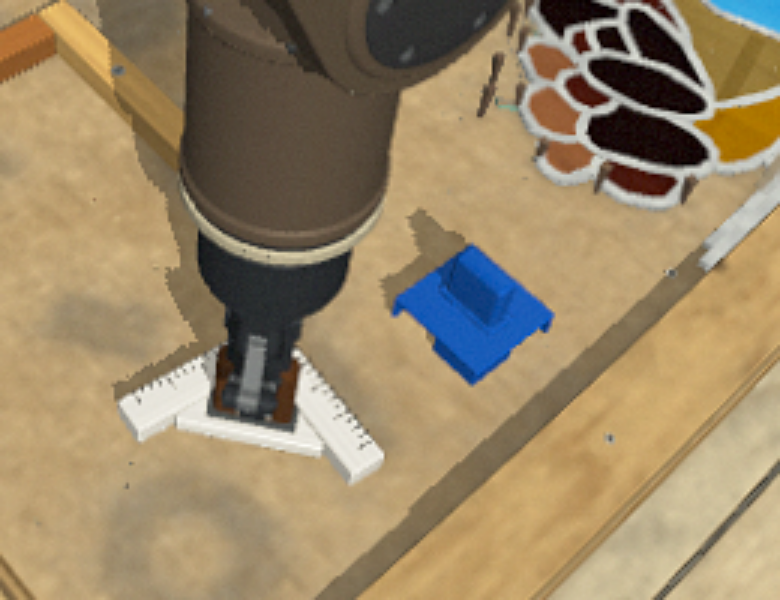

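```bash
python3 -m inch '0 0 -0.008 0 0 0 0; 0 0 -0.02 0 0 0 0; 0 0 -0.035 0 0 0 0; 0 0 -0.05 0 0 0 0; 0 0 -0.06 0 0 0 0; 0 0 -0.06 0 0 0 0' && python3 - <<'E'
from h import *
aim([.551,.241,.087],.740)
E
```

```text
clock: 10.25
tcp_pos: [0.5134, -0.0215, 0.0889]
ee_rot: [1.39, 2.813, 0.003]
wrist_force: [0.0, 0.4, -4.1]
finger_gap: 0.176
shift [0.1858 0.1893 0.002 ] turn [ 0.0034  0.003  -0.0874]
shift [0.1858 0.1893 0.002 ] turn [ 0.0047 -0.0051  3.0542]
tcp [ 0.5134 -0.0215  0.0889] j6 -0.754 clk 10.25 F [ 0.   0.4 -4.1] gap 0.176 jaw yaw 0.6526 tilt [ 4.5e-03 -2.0e-04 -1.0e+00]
```

```bash
python3 -m inch '0.012 0.012 0 0 0 0 0; 0.03 0.03 0 0 0 -0.01 0; 0.05 0.05 0 0 0 -0.02 0; 0.07 0.07 0 0 0 -0.03 0; 0.09 0.092 0 0 0 -0.04 0; 0.112 0.114 0 0.003 0.003 -0.05 0; 0.134 0.136 0 0.003 0.003 -0.06 0; 0.155 0.158 0 0.003 0.003 -0.07 0; 0.172 0.175 0 0.003 0.003 -0.08 0; 0.183 0.187 0 0.003 0.003 -0.087 0; 0.1858 0.1893 0 0.003 0.003 -0.087 0; 0.1858 0.1893 0 0.003 0.003 -0.087 0' && python3 - <<'E'
from h import *
import cv2
aim([.551,.241,.03],.740)
i=manip.read_camera("scene"); cv2.imwrite("pics/h1.png",cv2.resize(i[110:310,160:420],None,fx=3,fy=3))
i=manip.read_camera("top"); cv2.imwrite("pics/h2.png",cv2.resize(i[170:300,200:360],None,fx=5,fy=4.6))
E
```

```text
clock: 11.45
tcp_pos: [0.5507, 0.241, 0.0886]
ee_rot: [-1.267, -2.874, 0.0]
wrist_force: [-1.2, -0.7, -3.8]
finger_gap: 0.176
shift [-0.0002  0.0003  0.0586] turn [-0.0004 -0.0001  0.0002]
shift [-0.0002  0.0003  0.0586] turn [ 1.0000e-04 -6.0000e-04 -3.1414e+00]
tcp [0.5507 0.241  0.0886] j6 -0.378 clk 11.45 F [-1.2 -0.7 -3.8] gap 0.176 jaw yaw 0.7402 tilt [-3.e-04 -2.e-04 -1.e+00]
```

View pics/h1.png

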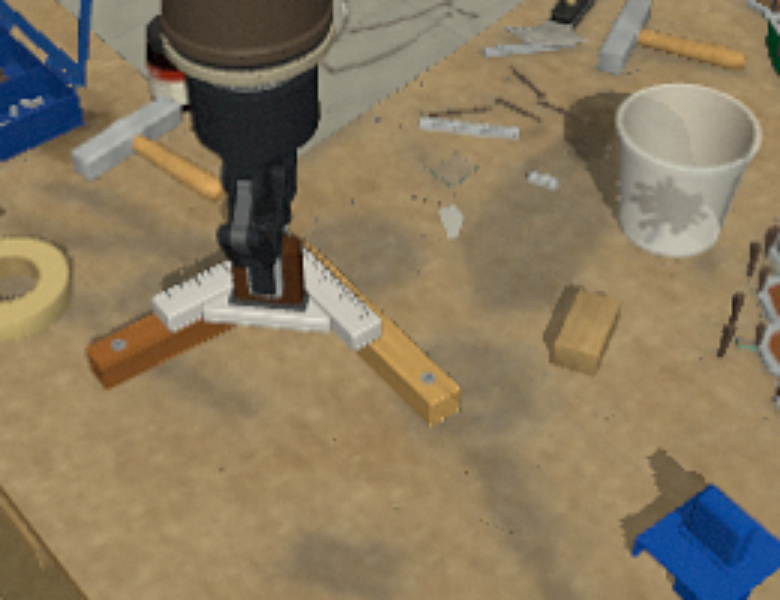

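View pics/h2.png

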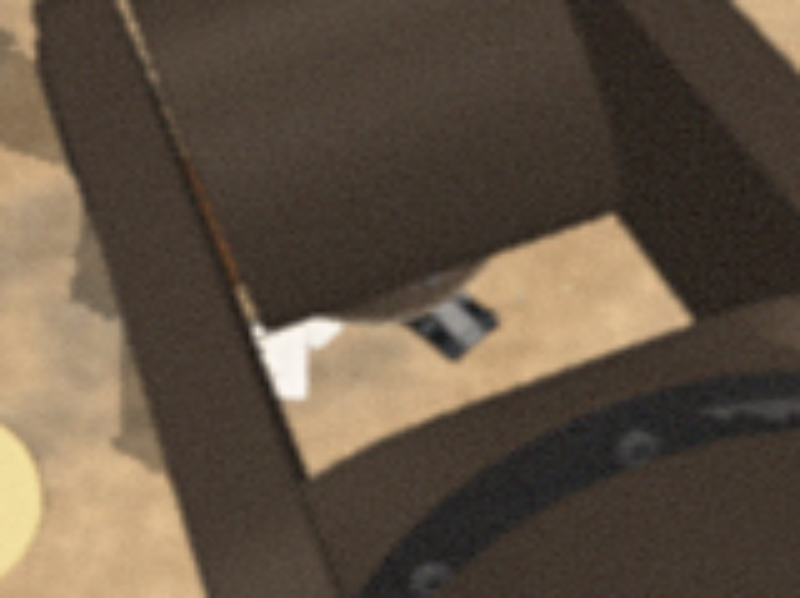

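```bash
python3 -m inch '0 0 0.015 0 0 0 0; 0 0 0.032 0 0 0 0; 0 0 0.046 0 0 0 0; 0 0 0.054 0 0 0 0; 0 0 0.056 0 0 0 0; 0 0 0.056 0 0 0 0' && python3 - <<'E'
from h import *
import cv2
aim([.551,.241,.03],.740)
i=manip.read_camera("scene"); cv2.imwrite("pics/i1.png",cv2.resize(i[185:265,190:320],None,fx=6,fy=6,interpolation=cv2.INTER_CUBIC))
E
```

```text
clock: 12.15
tcp_pos: [0.5505, 0.2399, 0.0324]
ee_rot: [-1.269, -2.873, 0.001]
wrist_force: [0.5, 0.1, -3.1]
finger_gap: 0.174
shift [0.0005 0.0011 0.0024] turn [-0.001  -0.0003 -0.0011]
shift [0.0005 0.0011 0.0024] turn [-5.0000e-04  1.6000e-03  3.1405e+00]
tcp [0.5505 0.2399 0.0324] j6 -0.378 clk 12.15 F [ 0.5  0.1 -3.1] gap 0.174 jaw yaw 0.7389 tilt [-1.e-03 -5.e-04 -1.e+00]
```

View pics/i1.png

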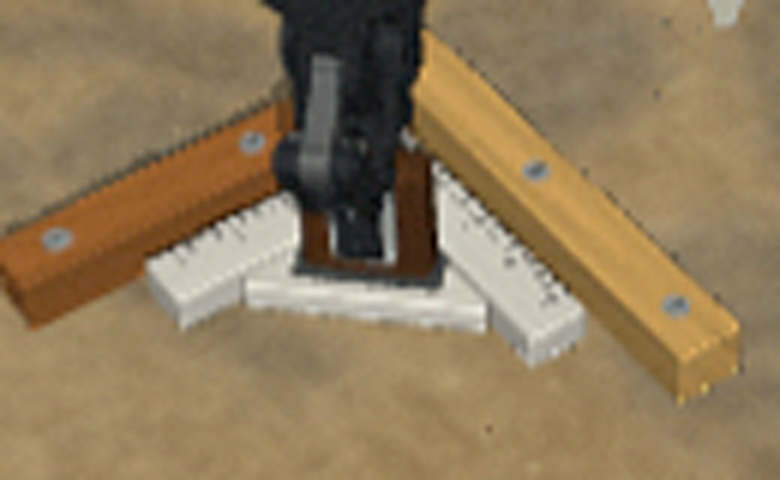

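The square hangs level about 10 mm clear of both battens, e.g. the (585,315) leg end against the far batten. Lowering the last few mm.

```bash
python3 -m inch '0 0.001 0.002 0 0 -0.001 0; 0 0.001 0.004 0 0 -0.001 0; 0 0.001 0.005 0 0 -0.001 0; 0 0.001 0.006 0 0 -0.001 0; 0 0.001 0.006 0 0 -0.001 0' && python3 - <<'E'
from h import *
aim([.5609,.2513,.027],.740)
E
```

```text
clock: 12.7
tcp_pos: [0.5516, 0.2409, 0.0272]
ee_rot: [1.268, 2.874, -0.0]
wrist_force: [-0.4, 0.3, 3.1]
finger_gap: 0.172
shift [0.0014 0.0139 0.0002] turn [0.     0.0001 0.    ]
shift [0.0014 0.0139 0.0002] turn [-1.0000e-04  0.0000e+00 -3.1416e+00]
tcp [0.5516 0.2409 0.0272] j6 -0.379 clk 12.7 F [-0.4  0.3  3.1] gap 0.172 jaw yaw 0.74 tilt [ 0. -0. -1.]
```

```bash
python3 -m inch '0 0.002 0 0 0 0 0; 0 0.004 0 0 0 0 0; 0 0.006 0 0 0 0 0; 0 0.008 0 0 0 0 0; 0 0.01 0 0 0 0 0; 0 0.012 0 0 0 0 0; 0 0.012 0 0 0 0 0' 110 && python3 - <<'E'
from h import *
aim([.5609,.2513,.027],.740)
print(manip.observe()["wrist_torque"])
E
```

```text
clock: 13.4
tcp_pos: [0.5606, 0.2492, 0.0273]
ee_rot: [1.268, 2.874, 0.0]
wrist_force: [-1.7, -0.2, 3.5]
finger_gap: 0.173
shift [0.0014 0.0017 0.0003] turn [ 0.0001 -0.     -0.0001]
shift [0.0014 0.0017 0.0003] turn [-0.0000e+00 -2.0000e-04  3.1415e+00]
tcp [0.5606 0.2492 0.0273] j6 -0.371 clk 13.4 F [-1.7 -0.2  3.5] gap 0.173 jaw yaw 0.7399 tilt [ 1.e-04  1.e-04 -1.e+00]
[-0.10878179  0.30983803 -0.29855496]
```

```bash
python3 -m inch '0 0.001 0 0 0 0 0; 0 0.002 0 0 0 0 0; 0 0.003 0 0 0 0 0; 0 0.003 0 0 0 0 0' && python3 - <<'E'
from h import *
aim([.5609,.2513,.027],.740)
print(manip.observe()["wrist_torque"])
E
```

```text
clock: 13.8
tcp_pos: [0.5608, 0.2502, 0.0273]
ee_rot: [-1.267, -2.872, 0.004]
wrist_force: [-12.5, -7.8, 15.6]
finger_gap: 0.17
shift [0.0007 0.0008 0.0003] turn [-0.0036 -0.0013 -0.0005]
shift [0.0007 0.0008 0.0003] turn [-2.1000e-03  5.6000e-03  3.1411e+00]
tcp [0.5608 0.2502 0.0273] j6 -0.369 clk 13.8 F [-12.5  -7.8  15.6] gap 0.17 jaw yaw 0.7395 tilt [-0.0035 -0.0014 -1.    ]
[-1.23864085  1.63758326 -0.47855797]
```

```bash
python3 -m inch '0.0005 0.002 0 0 0 0 0; 0.001 0.003 0 0 0 0 0; 0.001 0.004 0 0 0 0 0; 0.001 0.004 0 0 0 0 0' && python3 - <<'E'
from h import *
import cv2
aim([.5609,.2513,.027],.740)
print(manip.observe()["wrist_torque"])
i=manip.read_camera("scene"); cv2.imwrite("pics/j1.png",cv2.resize(i[185:265,190:320],None,fx=6,fy=6,interpolation=cv2.INTER_CUBIC))
E
```

```text
clock: 14.2
tcp_pos: [0.5607, 0.2505, 0.0274]
ee_rot: [-1.266, -2.869, 0.013]
wrist_force: [-13.0, -29.3, 23.6]
finger_gap: 0.175
shift [0.0004 0.0006 0.0004] turn [-0.0098 -0.0018 -0.0006]
shift [0.0004 0.0006 0.0004] turn [-2.9000e-03  1.5300e-02  3.1409e+00]
tcp [0.5607 0.2505 0.0274] j6 -0.365 clk 14.2 F [-13.  -29.3  23.6] gap 0.175 jaw yaw 0.7394 tilt [-0.0084 -0.0052 -1.    ]
[-4.40145108  1.15168367 -0.41820029]
```

View pics/j1.png

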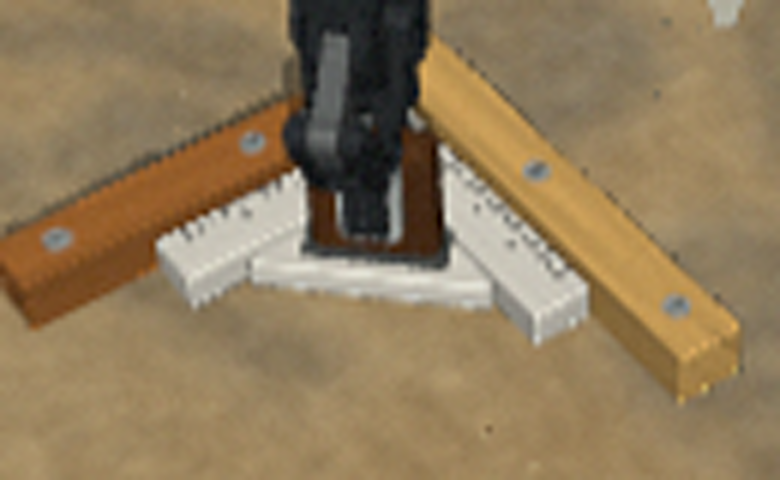

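Both legs appear against the battens, but the x push is weaker and the tool leans 0.01 rad under load. I'll rebalance and straighten.

```bash
python3 -m inch '-0.0005 0.003 0 -0.008 -0.001 0 0; -0.001 0.004 0 -0.014 -0.002 0 0; -0.001 0.0045 0 -0.016 -0.002 0 0; -0.001 0.0045 0 -0.016 -0.002 0 0; -0.001 0.0045 0 -0.016 -0.002 0 0; -0.001 0.0045 0 -0.016 -0.002 0 0' && python3 - <<'E'
from h import *
import cv2
aim([.5609,.2513,.027],.740)
print(manip.observe()["wrist_torque"])
i=manip.read_camera("scene"); cv2.imwrite("pics/j2.png",cv2.resize(i[185:265,190:320],None,fx=6,fy=6,interpolation=cv2.INTER_CUBIC))
E
```

```text
clock: 14.85
tcp_pos: [0.5609, 0.2505, 0.0273]
ee_rot: [-1.268, -2.872, 0.0]
wrist_force: [-21.2, -19.0, 26.3]
finger_gap: 0.171
shift [0.0006 0.0006 0.0003] turn [-0.0012 -0.002  -0.0008]
shift [0.0006 0.0006 0.0003] turn [-3.1000e-03  1.9000e-03  3.1408e+00]
tcp [0.5609 0.2505 0.0273] j6 -0.371 clk 14.85 F [-21.2 -19.   26.3] gap 0.171 jaw yaw 0.7392 tilt [-2.2e-03  7.0e-04 -1.0e+00]
[-3.04895493  2.96403505 -0.45621522]
```

View pics/j2.png

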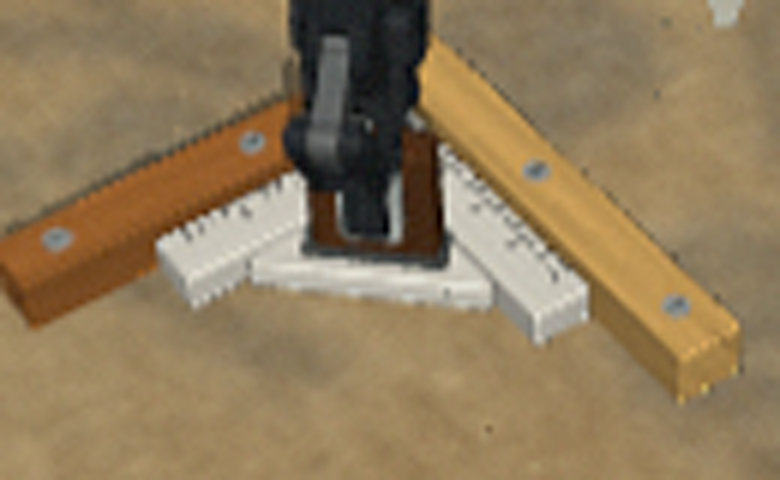

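```bash
for t in 1; do python3 -m inch '-0.0002 0.0045 0 -0.008 -0.002 0.01 0; -0.0002 0.0045 0 -0.008 -0.002 0.02 0; -0.0002 0.0045 0 -0.008 -0.002 0.02 0; -0.0002 0.0045 0 -0.008 -0.002 0.02 0'; done; python3 - <<'E'
from h import *
aim([.5609,.2513,.027],.740)
print(manip.observe()["wrist_torque"])
E
python3 -m inch '-0.0002 0.0045 0 -0.008 -0.002 -0.02 0; -0.0002 0.0045 0 -0.008 -0.002 -0.02 0; -0.0002 0.0045 0 -0.008 -0.002 -0.02 0; -0.0002 0.0045 0 -0.008 -0.002 -0.02 0'; python3 - <<'E'
from h import *
aim([.5609,.2513,.027],.740)
print(manip.observe()["wrist_torque"])
E
```

```text
clock: 15.3
tcp_pos: [0.5609, 0.2505, 0.0273]
ee_rot: [-1.295, -2.861, 0.0]
wrist_force: [-17.7, -23.9, 26.7]
finger_gap: 0.175
shift [0.0006 0.0005 0.0003] turn [-0.0008 -0.0011 -0.0193]
shift [0.0006 0.0005 0.0003] turn [-1.8000e-03  1.2000e-03  3.1223e+00]
tcp [0.5609 0.2505 0.0273] j6 -0.352 clk 15.3 F [-17.7 -23.9  26.7] gap 0.175 jaw yaw 0.7207 tilt [-1.3e-03  3.0e-04 -1.0e+00]
[-3.86572513  2.54684219  1.01957172]
clock: 15.7
tcp_pos: [0.5609, 0.2505, 0.0273]
ee_rot: [-1.267, -2.874, -0.0]
wrist_force: [-17.2, -23.4, 27.4]
finger_gap: 0.176
shift [0.0005 0.0005 0.0003] turn [-0.0002 -0.0008  0.0005]
shift [0.0005 0.0005 0.0003] turn [ 1.2000e-03 -4.0000e-04 -3.1411e+00]
tcp [0.5609 0.2505 0.0273] j6 -0.371 clk 15.7 F [-17.2 -23.4  27.4] gap 0.176 jaw yaw 0.7405 tilt [-7.e-04  4.e-04 -1.e+00]
[-3.85100862  2.66766908 -0.54896901]
```

The square resists turning both ways, with moment zero near a jaw yaw of 0.735. I'll set that yaw, push somewhat harder and hold.

```bash
python3 -m inch '-0.0008 0.005 0 -0.009 -0.002 0.003 0; -0.001 0.0065 0 -0.011 -0.002 0.005 0; -0.001 0.0065 0 -0.011 -0.002 0.005 0; -0.001 0.0065 0 -0.011 -0.002 0.005 0; -0.001 0.0065 0 -0.011 -0.002 0.005 0; -0.001 0.0065 0 -0.011 -0.002 0.005 0; -0.001 0.0065 0 -0.011 -0.002 0.005 0; -0.001 0.0065 0 -0.011 -0.002 0.005 0' 110; python3 - <<'E'
from h import *
import cv2
aim([.5609,.2513,.027],.740)
print(manip.observe()["wrist_torque"])
i=manip.read_camera("scene");cv2.imwrite("pics/k0.png",i); cv2.imwrite("pics/k1.png",cv2.resize(i[185:265,190:320],None,fx=6,fy=6,interpolation=cv2.INTER_CUBIC))
E
```

```text
clock: 16.5
tcp_pos: [0.5609, 0.2505, 0.0272]
ee_rot: [-1.273, -2.87, -0.001]
wrist_force: [-27.1, -28.4, 39.0]
finger_gap: 0.176
shift [0.0005 0.0005 0.0002] turn [-0.0002 -0.0016 -0.0043]
shift [0.0005 0.0005 0.0002] turn [-2.5000e-03  3.0000e-04  3.1373e+00]
tcp [0.5609 0.2505 0.0272] j6 -0.368 clk 16.5 F [-27.1 -28.4  39. ] gap 0.176 jaw yaw 0.7357 tilt [-0.0012  0.001  -1.    ]
[-4.66555953  4.24295343 -0.15740472]
```

View pics/k1.png

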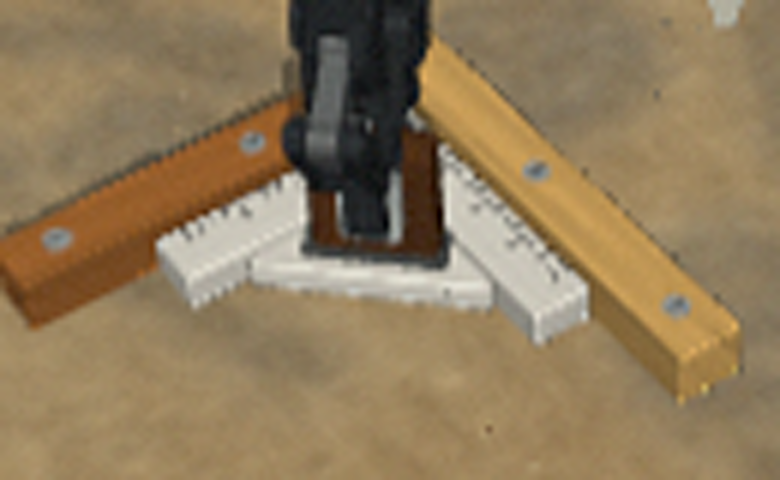

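View pics/k0.png

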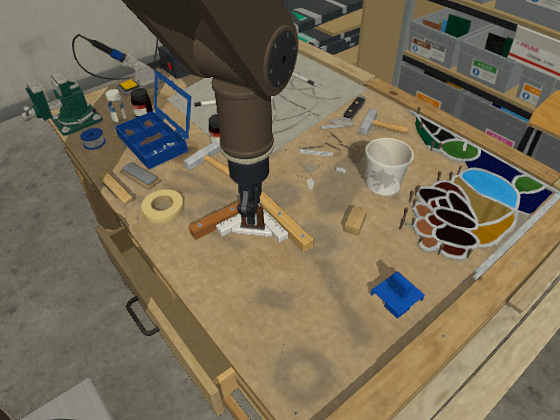

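The square sits in the corner with no visible gap at either batten, pushed with 27 N and 28 N and held vertical. The cover stands at (398,293), and the block, tape and hammer look unmoved. I'll hand in.

```bash
python3 -c "
from bench import manip
print(manip.hand_in()); s=manip.observe(); print(s['clock'],s['wrist_force'],s['finger_gap'])"
```

```text
the job is handed in; nothing more can be done
None
the job is handed in; nothing more can be done
```

I handed in the finished job at about 16.6 s of the 54 s. The cover is off and standing upright on the open bench near (0.66, -0.06). The square lies in the uncovered corner, still gripped by its handle at 110 N and pushed against both battens.

- **Push:** the last reading showed about 27 N against the far batten and 28 N against the left one. The tool was vertical to within 0.002 rad, and the position held steady.
- **Flushness:** when I turned the gripper slightly with the push on, the reaction moment swung from about -0.5 to +1.0 N m. I left it near zero moment (-0.16 N m), about 0.004 rad from the batten angle measured in the images. The last picture shows no gap at either leg, but a gap under about 1 mm would not show up there.
- **Downward force:** the tool was also pressing the square down onto the bench with about 39 N, which was not needed for the seating.
- **Other objects:** by eye in the last picture, the wooden block, tape roll and hammer were where they started.

The system gave no verdict. I tried to read the state after handing in, but got nothing back.

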